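# Fetch the padlock from behind another on a lock-out hook

### The arm

A 6-joint arm with a two-finger parallel gripper is mounted at the origin on the work surface. World frame = base frame: x ahead of the robot, y to its left, z up, the work surface at z = 0. Lengths are in m, angles in rad, forces in N, time in s.
With the tool pointing down it reaches from about 0.3 to 0.825 m from the base axis. Payload 5.4 kg.
Tool frame: the origin (TCP) lies midway between the tips of the shut fingers; the grasp point (between the pads) lies 19 mm behind it; x points along the fingers, z is the direction in which the jaws open and shut, and the axes are right-handed (so a half turn about x gives the same grasp; the last joint's range is limited). The gripper opens to 92 mm and grips with 3 to 60 N. Pads are 20 mm wide; open, the fingers measure 128 mm over their backs; the gripper's body (75 mm by 189 mm) begins 69 mm behind the grasp point.
Start: joints at [-1.486, 0.158, 1.597, -0, 1.386, -0.21], TCP at [0.167, -0.55, 0.215] pointing down, gripper open.
Joint ranges: [-2.91, 2.91], [-0.94, 2.29], [0.18, 2.7], [-1.29, 4.43], [0.17, 2.64], [-3, 3]. Speed limits (rad/s): [2.57, 2.57, 3.14, 3.14, 3.14, 3.14].

### API

Orientations are given as a rotation vector (axis times angle).
In Python, from plant import status, vision, hand_in gives the robot as it stands.
- The arm moves only by the tool play_rows, never from a script. Its argument "plan" is a list of rows, each a list of 7 numbers: the closure, from -1 (fully open) to 1 (shut), so that 0 is half open, then the shift along the tool's x, y, z in mm, then the turn, a rotation vector about the tool's x, y, z in degrees. A call has 1 to 10 rows; each row is the pose to reach, as a shift and turn from the pose measured when the call began, along the tool's axes at that moment; what a row does not reach only later rows make up. A row lasts 1/8 s, in which the tool goes at most 62.5 mm and 10.7 degrees, less where a joint would pass 70% of its speed; a pose out of reach is approached as far as the arm can. A call with a gripper value outside its range is refused whole. The fingers move at their own pace and stop on an object; "squeeze" is the grip in N (left out, the last holds). Time passes only in rows, so rows that repeat a pose let the fingers close. It gives the time, the measured TCP pose, the force and the opening at its end, in the units of the state.
- status.state(): the state, without advancing time (a new reading comes with each control period).
- vision.camera(name): name is "scene" or "top"; returns the picture (384x512x3 uint8, blue, green, red); there is no depth.
- vision.calibration(name): a dict with "intrinsics" (3x3 intrinsics, pixels), "extrinsics" (4x4, takes a point from camera to world coordinates). Camera axes: x right, y down, z forward; pixel columns grow to the right and rows downward; lengths in m; the calibration is good to about 2 mm. A picture is of the moment at which its call begins. calibration takes no time and is no camera call.
- hand_in(): hands the job in, once; it reports no verdict.
The state is a dict: "t": time; "q": joint angles; "qvel": joint speeds; "joint_torque": joint torques, N m; "eef_pos": TCP position; "eef_rot": TCP orientation; "contact_force": force on the tool from outside, world axes, zero at the start; "ft_torque": the same for the moment, N m; "opening": finger opening in m.
Only numpy, scipy, OpenCV 4.12 (cv2) and the standard library are available. Lean on these libraries where they do the work, as an engineer would, in place of code of your own. Each camera call takes 0.05 s, during which the arm holds its last target.

### The job

We need the blue padlock to lock off the machine, but it hangs behind the red one on the same hook. Take the red padlock off and hang it on the empty hook, then take the blue padlock off and stand it upright in the yellow tray. Leave both there.

Things in the scene. Friction and masses are not known exactly. Their poses are not given: they have to be found in the camera images.
- red_lock: Red padlock, 0.32 kg. Origin: centre of its underside, z up. Body 30 (x) x 60 (y) x 48 mm (z). Steel shackle, a closed 8 mm loop in the y-z plane, 48 mm wide outside, 32 inside: straight legs z = 48 to 92, round top to 116 (inside 108). Pinch the legs from above along y at z 80 to 95. Hangs 80-95 mm before the post of a hook built like spare_hook, whose rod runs along the lock's x, tip to -x.
- blue_lock: Blue padlock, same shape, size, axes and origin as the red one. It starts behind it (robot's far side) on the same hook, 35-42 mm before that hook's post, facing the same way. To unhook either: lift 20 to 30 mm to clear the upturned tip, pull along its -x (red 80 mm or more, blue 130). A green padlock standing on the bench is not needed.
- spare_hook: The empty hook: fixed stand, grey foot 110 x 90 x 12 mm, 18 mm post, 10 mm steel rod bent from the post's top. Origin on the bench under the post. The rod points to the stand's -x (roughly to the robot), level, axis at z = 180 mm out to x = -125, then turned up to its tip, x = -140, top z = 197: the highest point. A padlock hanging on it has its underside at z = 77 mm.
- tray: Fixed shallow yellow tray, 150 x 150 mm, 22 mm high, walls and floor 4 mm thick (142 mm clear inside). Origin: centre of its underside; the inner floor is at z = 4 mm.
Things that resemble listed ones, but are neither listed nor needed, are in the scene too. There is more than one size of the red_lock; the one meant has the size given above.

How it is judged:
By the outcome, as a careful person would: the job done as asked, in the order asked, and still so for the second after the job is handed in, with the robot touching nothing.
It also fails if it takes over 64 s, if anything falls off the work surface, if the arm or the gripper's body presses on something with over 40 N, if the wrist force passes 120 N, or if a joint passes its speed limit or range.

## Working session

There is one attempt and no reset: what is moved stays moved. The work goes in short steps, Python scripts to look and compute and a tool call to move; the robot and the scene stay as the last step left them, time stands still between calls to the robot, and variables do not carry over. Pictures are saved under pics/ and viewed, and the job is handed in when it is done.

Besides the shell and the picture viewer there is one more tool, called after ">>>" as name([rows], argument=value, ...), one row to a line, values as JSON. play_rows: Moves the arm, as the interface text tells. Its arguments: {"type":"object","properties":{"plan":{"type":"array"},"squeeze":{"type":"number"}},"required":["plan"]}

```bash
ls; mkdir -p pics; python3 - <<'E'
from plant import status, vision
import cv2,numpy as np
print(status.state())
for n in("scene","top"):
    im=vision.camera(n); cv2.imwrite(f"pics/{n}0.png",im); c=vision.calibration(n); print(n,np.round(c["intrinsics"],2).tolist(),np.round(c["extrinsics"],4).tolist())
E
```

```text
pics
{'t': 0.0, 'q': array([-1.48606351e+00,  1.59032467e-01,  1.59822770e+00, -1.15727822e-05,
        1.38617658e+00, -2.10061483e-01]), 'qvel': array([-1.17323917e-03,  3.15899492e-05, -9.73332329e-04, -8.46632338e-04,
       -4.71420016e-04,  6.77854997e-04]), 'joint_torque': array([ 5.77827886e-04, -3.85565686e+01, -3.22109413e+01,  7.01337936e-02,
        3.77588463e-02, -1.48239496e-04]), 'eef_pos': array([ 0.16700597, -0.54956479,  0.2136305 ]), 'eef_rot': array([ 0.99066629,  1.33561796, -0.98838093]), 'contact_force': array([-0.78830402, -0.31431442, -0.64301329]), 'ft_torque': array([-0.02205073, -0.04399467, -0.00621247]), 'opening': 0.0918377290475586}
scene [[391.47, 0.0, 248.63], [0.0, 391.47, 192.44], [0.0, 0.0, 1.0]] [[0.5186, 0.6092, -0.6, 1.1192], [0.8549, -0.3581, 0.3753, -0.3766], [0.0138, -0.7076, -0.7065, 0.7829], [0.0, 0.0, 0.0, 1.0]]
top [[433.4, 0.0, 248.92], [0.0, 433.4, 190.51], [0.0, 0.0, 1.0]] [[0.0031, -0.9838, 0.1792, 0.3707], [-0.9999, -0.0008, 0.0129, -0.0173], [-0.0126, -0.1792, -0.9837, 0.9256], [0.0, 0.0, 0.0, 1.0]]
```

View pics/scene0.png

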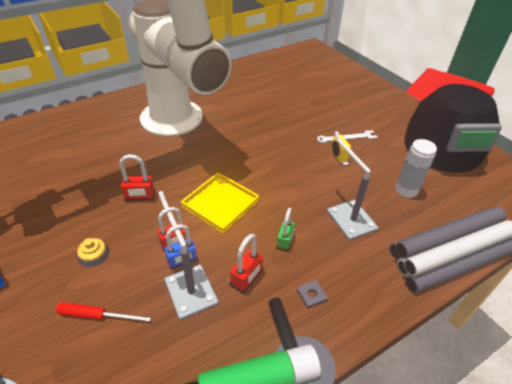

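View pics/top0.png

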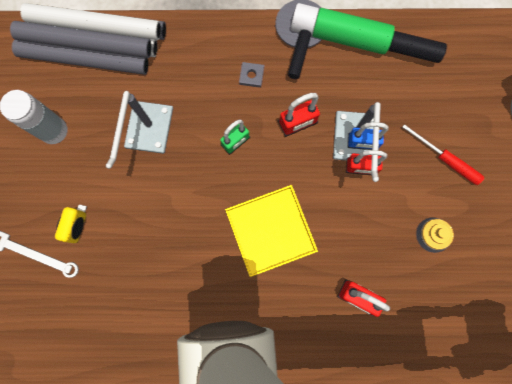

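```bash
python3 - <<'E'
import cv2,numpy as np
s=cv2.imread("pics/scene0.png");t=cv2.imread("pics/top0.png")
def crop(im,x,y,w,h,k,n):
    c=cv2.resize(im[y:y+h,x:x+w],None,fx=k,fy=k,interpolation=cv2.INTER_CUBIC)
    for i in range(0,w,10): cv2.putText(c,str(x+i),(i*k,8),0,.3,(255,255,255),1); c[:4 if i%10 else 12,i*k]=255
    for j in range(0,h,10): cv2.putText(c,str(y+j),(0,j*k+3),0,.3,(255,255,255),1)
    cv2.imwrite(n,c)
crop(s,140,180,85,75,8,"pics/c1.png") 
crop(s,320,120,70,75,8,"pics/c2.png")
crop(t,325,95,70,90-10,7,"pics/c3.png")
crop(t,95,80,85,80,7,"pics/c4.png")
E
```

```text
(no output)
```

View pics/c1.png

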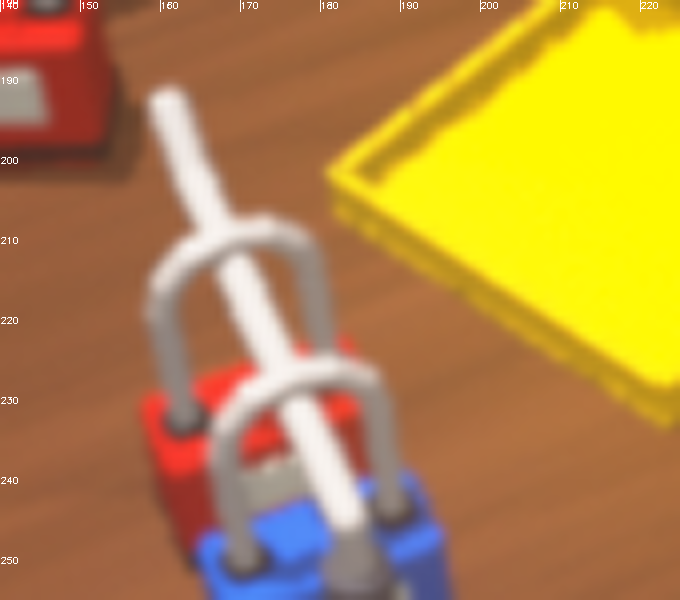

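View pics/c2.png

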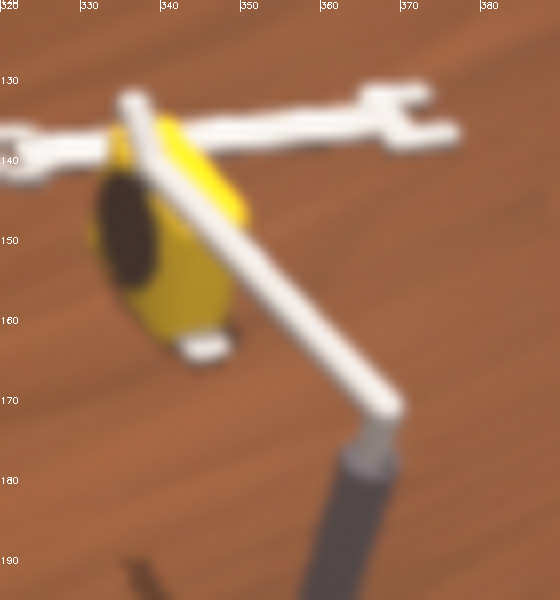

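View pics/c3.png

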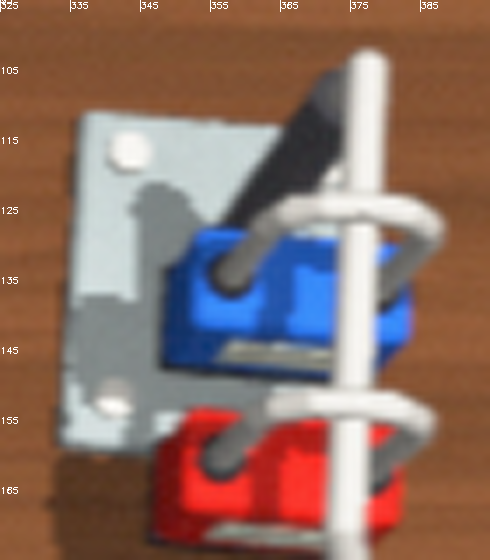

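View pics/c4.png

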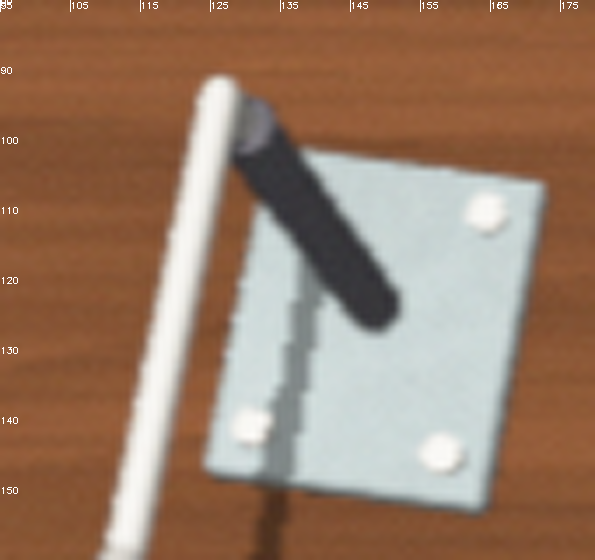

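```bash
cat > h.py <<'E'
import cv2,numpy as np
from plant import status, vision
C={n:vision.calibration(n) for n in("scene","top")}
def ray(n,p):
    c=C[n];K=np.array(c["intrinsics"]);T=np.array(c["extrinsics"])
    d=T[:3,:3]@np.linalg.solve(K,[p[0],p[1],1.]);return T[:3,3],d/np.linalg.norm(d)
def onz(n,p,z):
    o,d=ray(n,p);return o+d*(z-o[2])/d[2]
def tri(ps,pt):
    o1,d1=ray("scene",ps);o2,d2=ray("top",pt)
    A=np.c_[d1,-d2];s=np.linalg.lstsq(A,o2-o1,rcond=None)[0]
    a=o1+s[0]*d1;b=o2+s[1]*d2;return (a+b)/2,np.linalg.norm(a-b)
def proj(n,P):
    c=C[n];T=np.array(c["extrinsics"]);v=T[:3,:3].T@(np.array(P)-T[:3,3]);v=np.array(c["intrinsics"])@v;return v[:2]/v[2]
def onplane(n,p,P0,nv):
    o,d=ray(n,p);return o+d*(((np.array(P0)-o)@nv)/(d@nv))
def crop(im,x,y,w,h,k,n):
    c=cv2.resize(im[y:y+h,x:x+w],None,fx=k,fy=k,interpolation=cv2.INTER_CUBIC)
    for i in range(0,w,10): cv2.putText(c,str(x+i),(i*k,8),0,.3,(255,255,255),1); c[:12,i*k]=255
    for j in range(0,h,10): cv2.putText(c,str(y+j),(0,j*k+3),0,.3,(255,255,255),1)
    cv2.imwrite(n,c)
E
python3 - <<'E'
from h import *
t=cv2.imread("pics/top0.png");s=cv2.imread("pics/scene0.png")
def rows(im,x0,x1,rs,th=200):
    g=im.min(2).astype(int)
    for r in rs:
        xs=[x for x in range(x0,x1) if g[r,x]>th]
        if xs: print(r,min(xs),max(xs),round(np.mean(xs),1),end=' | ')
    print()
rows(t,100,135,range(88,172,5))
rows(t,366,388,range(98,186,5),185)
rows(s,325,375,range(130,175,5),190)
rows(s,150,190,range(190,250,5),190)
crop(np.hstack([t[135:185,350:400],t[135:185,90:140]]),0,0,100,50,8,"pics/c5.png")
crop(np.hstack([s[150:205,110:170],s[230:300,215:275][:55]]),0,0,120,55,6,"pics/c6.png")
E
```

```text
93 124 127 125.5 | 98 123 126 124.5 | 103 122 125 123.5 | 108 121 124 122.5 | 113 120 133 125.2 | 118 119 134 126.5 | 123 118 134 126.4 | 128 117 134 126.3 | 133 116 134 126.1 | 138 115 132 124.3 | 143 114 128 120.4 | 148 113 116 114.5 | 153 112 115 113.5 | 158 111 113 112.0 | 163 108 109 108.5 | 
103 376 378 377.0 | 108 376 379 377.5 | 113 375 378 376.5 | 118 375 378 376.5 | 123 369 382 375.5 | 128 371 378 374.7 | 133 374 378 376.0 | 138 374 377 375.5 | 143 374 377 375.5 | 148 373 377 375.0 | 153 366 384 375.0 | 158 373 376 374.5 | 163 373 376 374.5 | 168 372 376 374.0 | 173 374 376 375.0 | 178 374 377 375.5 | 
135 336 370 355.4 | 140 325 340 333.6 | 145 343 345 344.0 | 150 347 350 348.5 | 155 352 355 353.5 | 160 357 359 358.0 | 165 362 364 363.0 | 170 366 369 367.5 | 
195 160 163 161.5 | 200 162 164 163.0 | 205 164 167 165.5 | 210 163 167 165.0 | 215 160 172 168.3 | 220 170 174 172.0 | 225 173 182 177.5 | 230 169 178 173.5 | 235 177 181 179.0 | 240 179 183 181.0 | 245 182 183 182.5 |
```

View pics/c5.png

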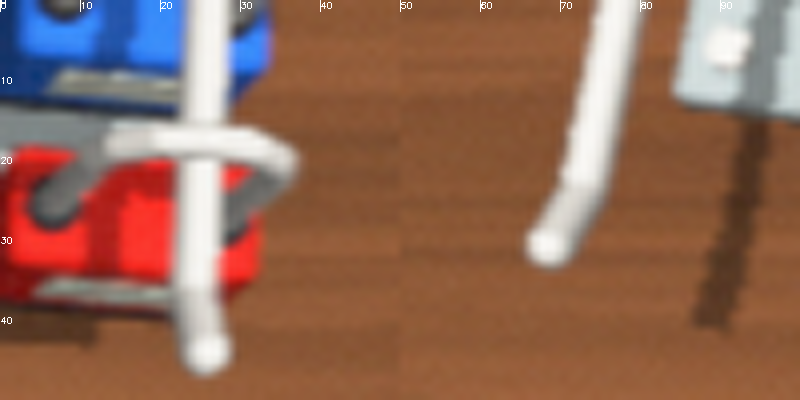

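```bash
python3 - <<'E'
from h import *
np.set_printoptions(precision=4,suppress=True)
print("loaded tip",tri((160.7,192),(375.5,178.5)))
print("spare tip",tri((336.5,132.5),(108.5,165.5)))
print("spare back",tri((368.3,170.6),(126.,92.8)))
print("loaded back",tri((183.2,245.5),(377.5,103.8)))
for nm,a,b in(("loaded",(377.4,105),(373.9,168)),("spare",(125.4,93),(112.3,157.5))):
    A=onz("top",a,.180);B=onz("top",b,.180);d=(A-B);print(nm,"top",A,B,"dist",np.linalg.norm(d),"yaw",np.degrees(np.arctan2(d[1],d[0])))
for nm,a,b in(("loaded",(182,242.5),(163,200)),("spare",(366,168.5),(344,145))):
    A=onz("scene",a,.183);B=onz("scene",b,.183);d=(A-B);print(nm,"scene",A,B,np.linalg.norm(d),np.degrees(np.arctan2(d[1],d[0])))
# red shackle top, blue shackle top; legs bases
for nm,s,ts in(("redapex",(172,207.8),(375,152.5)),("blueapex",(180.5,226),(375.7,124.2))): print(nm,tri(s,ts))
# shackle leg bases (ferrules)
print("red legbase +y",tri((162.9,231.5),(356.5,161)))
print("blue legbase +y",tri((170.3,249.5),(358,133)))
t=cv2.imread("pics/top0.png"); hsv=cv2.cvtColor(t,cv2.COLOR_BGR2HSV)
m=cv2.inRange(hsv,(22,150,120),(35,255,255))
cs,_=cv2.findContours(m,cv2.RETR_EXTERNAL,cv2.CHAIN_APPROX_NONE)
c=max(cs,key=cv2.contourArea); r=cv2.minAreaRect(c);b=cv2.boxPoints(r);print("tray",r)
P=np.array([onz("top",p,.022) for p in b]);print(P,P.mean(0),np.linalg.norm(np.diff(P,axis=0),axis=1))
E
```

```text
loaded tip (array([ 0.5248, -0.2245,  0.1956]), np.float64(0.0003775815363216788))
spare tip (array([0.5484, 0.2377, 0.1943]), np.float64(0.0017546168007712413))
spare back (array([0.6878, 0.2182, 0.1817]), np.float64(0.0013938374677688768))
loaded back (array([ 0.6662, -0.2391,  0.1799]), np.float64(0.0008666401955831944))
loaded top [ 0.6637 -0.2392  0.18  ] [ 0.5469 -0.2272  0.18  ] dist 0.11742818788429527 yaw -5.842305788851976
spare top [0.6877 0.2192 0.18  ] [0.566 0.236 0.18 ] dist 0.1228513448258635 yaw -7.859622042932178
loaded scene [ 0.6611 -0.2385  0.183 ] [ 0.5371 -0.2261  0.183 ] 0.12459484596345739 -5.69832185046243
spare scene [0.6806 0.2183 0.183 ] [0.5872 0.2327 0.183 ] 0.09457257027560494 -8.747008212758491
redapex (array([ 0.5733, -0.224 ,  0.1913]), np.float64(0.007115673556421678))
blueapex (array([ 0.6255, -0.2285,  0.1895]), np.float64(0.006692292514569918))
red legbase +y (array([ 0.5697, -0.23  ,  0.1159]), np.float64(0.03634730263357067))
blue legbase +y (array([ 0.6246, -0.2352,  0.1183]), np.float64(0.03763696970035135))
tray ((270.85614013671875, 230.11642456054688), (72.91663360595703, 72.91663360595703), 69.44395446777344)
[[ 0.4961  0.0471  0.022 ]
 [ 0.5512 -0.0973  0.022 ]
 [ 0.4076 -0.1479  0.022 ]
 [ 0.3554 -0.0072  0.022 ]] [ 0.4526 -0.0513  0.022 ] [0.1545 0.1522 0.1501]
```

View pics/c6.png

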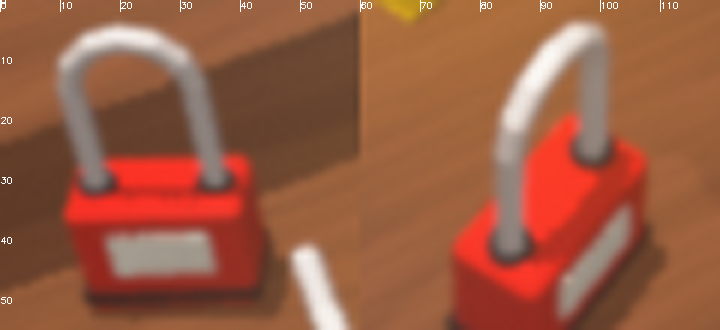

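```bash
cat >> h.py <<'E'
from scipy.spatial.transform import Rotation as R
np.set_printoptions(precision=4,suppress=True)
def go(x,y,z,yawdeg,cur=None):
    """target TCP pos, jaw axis = y of frame yawed yawdeg; prints shift mm & turn deg in tool axes"""
    s=status.state();Rc=R.from_rotvec(s["eef_rot"]).as_matrix();p=s["eef_pos"]
    a=np.radians(yawdeg);best=None
    for sg in(1,-1):
        zx=sg*np.array([-np.sin(a),np.cos(a),0]);xx=np.array([0,0,-1.]);T=np.c_[xx,np.cross(zx,xx),zx]
        rv=np.degrees(R.from_matrix(Rc.T@T).as_rotvec())
        print("t",round(s["t"],3),"pos",p,"q",s["q"],"shift",np.round(Rc.T@(np.array([x,y,z])-p)*1000,1),"turn",np.round(rv,1))
def where():
    s=status.state();Rc=R.from_rotvec(s["eef_rot"]).as_matrix();print(s["t"],s["eef_pos"],"axes(cols)",Rc.tolist(),s["opening"],s["contact_force"])
LP=np.array([.664,-.239,0]);LY=-5.8   # loaded post
SP=np.array([.687,.2185,0]);SY=-8.0
def fr(P,yaw,x,y,z):
    return P+R.from_euler('z',yaw,degrees=True).as_matrix()@np.array([x,y,z])
E
python3 - <<'E'
from h import *
for nm,p in(("red",(375,152.5)),("blue",(375.7,124.2))):
    P=onz("top",p,.190);print(nm,P,"dist before post",np.linalg.norm((P-LP)[:2]))
for nm,p in(("red",(172,207.8)),("blue",(180.5,226))):
    P=onz("scene",p,.190);print(nm,P,"dist before post",np.linalg.norm((P-LP)[:2]))
# project model in views: red at -89
for n in("scene","top"):
  for x in(-.088,-.038):
    print(n,x,[np.round(proj(n,fr(LP,LY,x,*q)),1).tolist() for q in((0,.189),(.02,.165),(-.02,.165),(.02,.127),(-.02,.127))])
print("spare post->tip", [proj(n,fr(SP,SY,-.14,0,.195)) for n in("scene","top")])
x,y,z=fr(LP,LY,-.088,0,.30);go(x,y,z,LY)
E
```

```text
red [ 0.5723 -0.2277  0.19  ] dist before post 0.09235860895978805
blue [ 0.624  -0.2314  0.19  ] dist before post 0.040686444150100774
red [ 0.574  -0.2205  0.19  ] dist before post 0.09186547621921742
blue [ 0.6276 -0.2257  0.19  ] dist before post 0.03876494407521649
scene -0.088 [[168.2, 210.6], [178.9, 215.4], [160.4, 221.4], [180.9, 227.0], [163.0, 233.1]]
scene -0.038 [[175.8, 227.7], [186.7, 232.2], [167.6, 238.8], [188.5, 243.7], [170.0, 250.3]]
top -0.088 [[376.1, 150.4], [361.3, 152.9], [383.6, 155.1], [356.5, 158.2], [377.7, 160.3]]
top -0.038 [[377.6, 123.2], [362.9, 126.5], [384.9, 128.6], [358.0, 133.0], [379.0, 135.0]]
spare post->tip [array([336.2657, 132.3293]), array([107.7647, 165.1677])]
t 0.1 pos [ 0.167  -0.5497  0.2137] q [-1.4861  0.159   1.5981 -0.      1.3862 -0.2101] shift [ -85.8  484.7 -186.9] turn [-157.3    0.    -0.1]
t 0.1 pos [ 0.167  -0.5497  0.2137] q [-1.4861  0.159   1.5981 -0.      1.3862 -0.2101] shift [ -85.8  484.7 -186.9] turn [22.7 -0.1 -0. ]
```

Red candidates are the hanging one (top 365,163 / scene 172,235) and two standing ones: top 363,298 / scene 138,180, and top 300,115 / scene 246,265. Only the hanging one sits in front of the blue lock on a hook, about 91 mm before the post. The enlarged crops c1 and c3 confirm it, and its projected 48 mm shackle legs match the image. The green lock isn't needed.

>>> play_rows([
  [-1,-60,60,-20,4,0,0],
  [-1,-86,130,-50,8,0,0],
  [-1,-86,190,-75,12,0,0],
  [-1,-86,245,-95,16,0,0],
  [-1,-86,300,-115,20,0,0],
  [-1,-86,355,-137,22.7,0,0],
  [-1,-86,410,-158,22.7,0,0],
  [-1,-86,460,-177,22.7,0,0],
  [-1,-86,485,-187,22.7,0,0],
  [-1,-86,485,-187,22.7,0,0],
], squeeze=30)

```text
t: 1.35
eef_pos: [0.5781, -0.2275, 0.2991]
eef_rot: [1.282, 1.165, -1.28]
contact_force: [-0.8, -0.0, -0.1]
opening: 0.0918
```

```bash
python3 - <<'E'
from h import *
where()
x,y,z=fr(LP,LY,-.091,0,.146);go(x,y,z,LY)
E
```

```text
1.35 [ 0.5781 -0.2275  0.2991] axes(cols) [[-0.001336099430392479, 0.9952908976433872, -0.09692390781707316], [0.002914727861657196, -0.09691970657820784, -0.9952879356438952], [-0.9999948595866903, -0.001612310458465438, -0.0027715077450621017]] 0.09176985807398319 [-0.7518 -0.0493 -0.1255]
t 1.35 pos [ 0.5781 -0.2275  0.2991] q [-0.5701  0.2398  1.3382  0.0017  1.5663  1.0978] shift [153.1  -4.1   3.1] turn [-179.8   -0.1   -0.2]
t 1.35 pos [ 0.5781 -0.2275  0.2991] q [-0.5701  0.2398  1.3382  0.0017  1.5663  1.0978] shift [153.1  -4.1   3.1] turn [ 0.2 -0.2  0.1]
```

>>> play_rows([
  [-1,40,-4,3,0,0,0],
  [-1,80,-4,3,0,0,0],
  [-1,115,-4,3,0,0,0],
  [-1,140,-4,3,0,0,0],
  [-1,153,-4,3,0,0,0],
  [-1,153,-4,3,0,0,0],
])

```text
t: 2.1
eef_pos: [0.5727, -0.23, 0.1455]
eef_rot: [1.282, 1.166, -1.282]
contact_force: [-0.5, -1.1, 0.7]
opening: 0.092
```

```bash
python3 - <<'E'
from h import *
where()
s=vision.camera("scene");t=vision.camera("top")
crop(s,130,130,100,75*2,4,"pics/d1.png");crop(t,315,85,110,110,5,"pics/d2.png")
a=cv2.imread("pics/d1.png");b=cv2.imread("pics/d2.png")
b=b[:550];a=cv2.copyMakeBorder(a,0,max(0,550-a.shape[0]),0,0,0)[:550];b=cv2.copyMakeBorder(b,0,550-b.shape[0],0,0,0)
cv2.imwrite("pics/d3.png",np.hstack([a[:,:400],b])[:, :800])
E
```

```text
2.1 [ 0.5727 -0.23    0.1455] axes(cols) [[-0.0028243713233558343, 0.9952059364309017, -0.0977607642120284], [0.003667192372217465, -0.09775018882801748, -0.9952042264199806], [-0.999989287255985, -0.0031693338068036203, -0.0033735287886864918]] 0.09195723281455645 [-0.5162 -1.0855  0.7231]
```

View pics/d3.png

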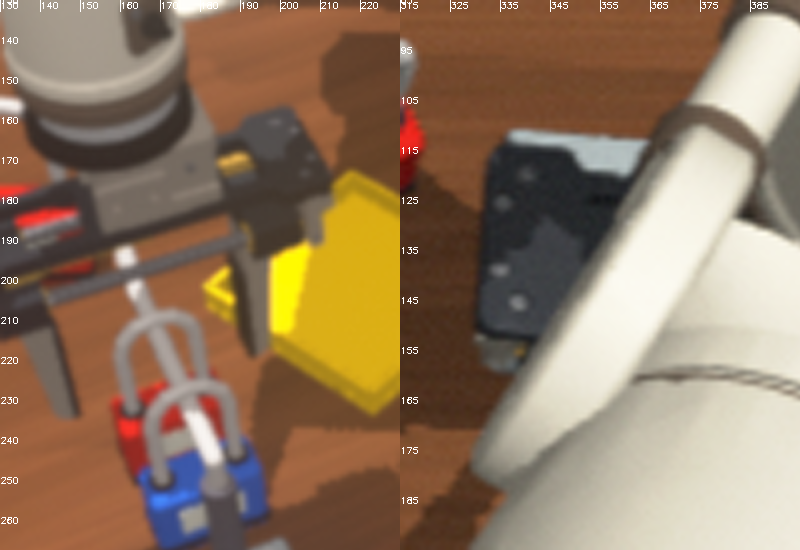

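The fingers straddle the red shackle, tips at about (147,234) and (193,218) in the scene view, so I'm closing.

>>> play_rows([
  [0,0,0,0,0,0,0],
  [0.3,0,0,0,0,0,0],
  [0.5,0,0,0,0,0,0],
  [1,0,0,0,0,0,0],
  [1,0,0,0,0,0,0],
  [1,0,0,0,0,0,0],
], squeeze=35)

```text
t: 2.95
eef_pos: [0.574, -0.2302, 0.1473]
eef_rot: [1.282, 1.163, -1.28]
contact_force: [-0.2, 0.8, -0.1]
opening: 0.0465
```

```bash
python3 - <<'E'
from h import *
where()
s=vision.camera("scene");crop(s,130,150,120,120,5,"pics/e1.png")
E
```

```text
2.95 [ 0.574  -0.2302  0.1473] axes(cols) [[0.00013671564373582412, 0.9952567871040587, -0.09728262451300934], [0.0021294542024304364, -0.09728269460304512, -0.9952545115474587], [-0.9999977233642248, -7.109203236554951e-05, -0.00213265381401323]] 0.04645916630546677 [-0.1982  0.7963 -0.054 ]
```

View pics/e1.png

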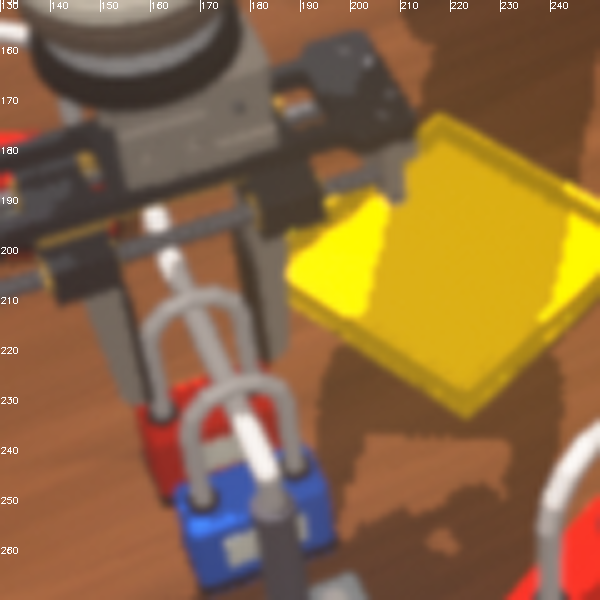

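>>> play_rows([
  [1,-8,0,0,0,0,0],
  [1,-16,0,0,0,0,0],
  [1,-24,0,0,0,0,0],
  [1,-26,0,0,0,0,0],
])

```text
t: 3.5
eef_pos: [0.5745, -0.2306, 0.1744]
eef_rot: [1.282, 1.161, -1.279]
contact_force: [-0.7, 0.3, -3.2]
opening: 0.0469
```

```bash
python3 - <<'E'
from h import *
where()
s=vision.camera("scene");crop(s,130,150,120,120,5,"pics/e2.png")
E
```

```text
3.5 [ 0.5745 -0.2306  0.1744] axes(cols) [[0.0015309517857863275, 0.9952513266109797, -0.09732652806770914], [0.0011732030839500251, -0.09732836273724851, -0.9952516332071053], [-0.9999981398888467, 0.001409498482285998, -0.0013166369564256153]] 0.04689759575568671 [-0.6501  0.3132 -3.1693]
```

View pics/e2.png

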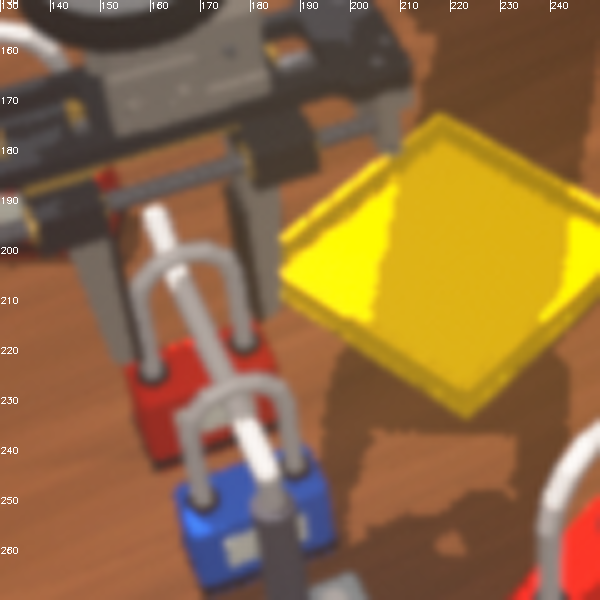

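>>> play_rows([
  [1,0,-20,0,0,0,0],
  [1,0,-40,0,0,0,0],
  [1,0,-60,0,0,0,0],
  [1,0,-80,0,0,0,0],
  [1,0,-95,0,0,0,0],
  [1,0,-100,0,0,0,0],
  [1,-40,-100,0,0,0,0],
  [1,-60,-100,0,0,0,0],
  [1,-60,-100,0,0,0,0],
])

```text
t: 4.68
eef_pos: [0.476, -0.2217, 0.236]
eef_rot: [1.282, 1.157, -1.277]
contact_force: [0.9, 0.4, -3.3]
opening: 0.0468
```

```bash
python3 - <<'E'
from h import *
where()
s=vision.camera("scene");crop(s,100,100,150,120,5,"pics/e3.png")
x,y,z=fr(SP,SY,-.20,0,.215);print(x,y,z);go(x,y,z,SY)
E
```

```text
4.675 [ 0.476  -0.2217  0.236 ] axes(cols) [[0.004671516603204612, 0.995257716739967, -0.0971609705703555], [-0.001247531564581128, -0.09715615479928266, -0.9952683684562738], [-0.9999883102304852, 0.004770624085519648, 0.0007877488262777177]] 0.04684053032116415 [ 0.8529  0.3703 -3.3172]
0.48894638625168596 0.24633462019201308 0.21499999999999997
t 4.725 pos [ 0.4752 -0.2211  0.2343] q [-0.6674  0.0109  1.715   0.0019  1.4145  1.0004] shift [  19.6  -31.8 -466.5] turn [-177.6    0.2   -0.1]
t 4.725 pos [ 0.4752 -0.2211  0.2343] q [-0.6674  0.0109  1.715   0.0019  1.4145  1.0004] shift [  19.6  -31.8 -466.5] turn [ 2.4 -0.1 -0.1]
```

View pics/e3.png

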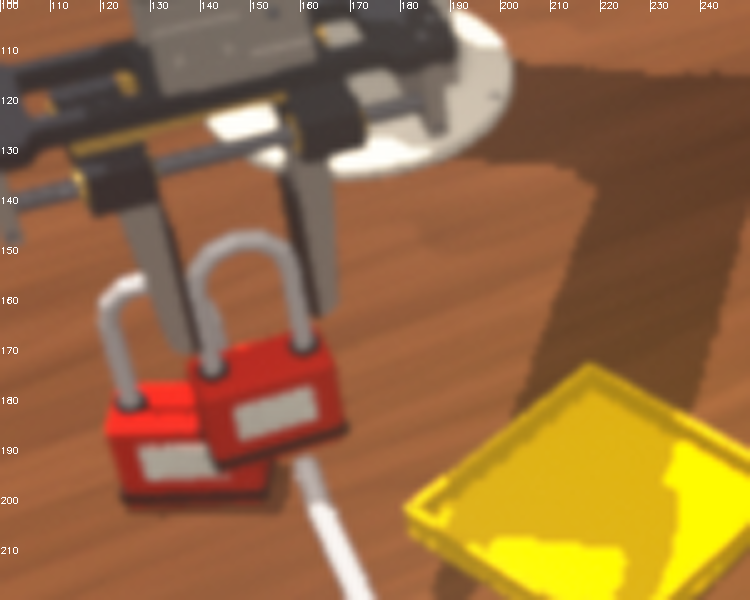

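>>> play_rows([
  [1,0,-3,-35,0,0,0],
  [1,0,-7,-85,0.5,0,0],
  [1,0,-10,-140,1,0,0],
  [1,0,-14,-195,1.5,0,0],
  [1,0,-18,-250,2,0,0],
  [1,0,-22,-305,2.4,0,0],
  [1,0,-26,-360,2.4,0,0],
  [1,0,-30,-415,2.4,0,0],
  [1,0,-32,-450,2.4,0,0],
  [1,0,-32,-466,2.4,0,0],
])

```text
t: 5.98
eef_pos: [0.4875, 0.2473, 0.2327]
eef_rot: [1.309, 1.142, -1.31]
contact_force: [0.4, 0.1, -3.3]
opening: 0.0466
```

>>> play_rows([
  [1,0,0,0,0,0,0],
  [1,0,0,0,0,0,0],
])

```text
t: 6.22
eef_pos: [0.4873, 0.2462, 0.2319]
eef_rot: [1.308, 1.142, -1.312]
contact_force: [0.3, 0.3, -3.1]
opening: 0.0467
```

```bash
python3 - <<'E'
from h import *
where()
s=vision.camera("scene");t=vision.camera("top")
crop(s,270,70,120,120,5,"pics/f1.png")
crop(t,60,80,120,120,5,"pics/f2.png")
x,y,z=fr(SP,SY,-.20,0,.173);go(x,y,z,SY)
E
```

```text
6.225 [0.4873 0.2462 0.2319] axes(cols) [[-0.002421314768117744, 0.9904988622283223, -0.13749960421467683], [-0.0010455515969788332, -0.1375024396949875, -0.9905008762741123], [-0.9999965220222777, -0.002254551468785504, 0.0013685543550942536]] 0.04672384809033554 [ 0.268   0.3    -3.1038]
t 6.325 pos [0.4877 0.2461 0.2325] q [ 0.2462  0.073   1.6545 -0.0002  1.4155  1.9556] shift [59.5  1.3 -0.4] turn [-179.9   -0.1    0.1]
t 6.325 pos [0.4877 0.2461 0.2325] q [ 0.2462  0.073   1.6545 -0.0002  1.4155  1.9556] shift [59.5  1.3 -0.4] turn [0.1 0.  0.1]
```

View pics/f1.png

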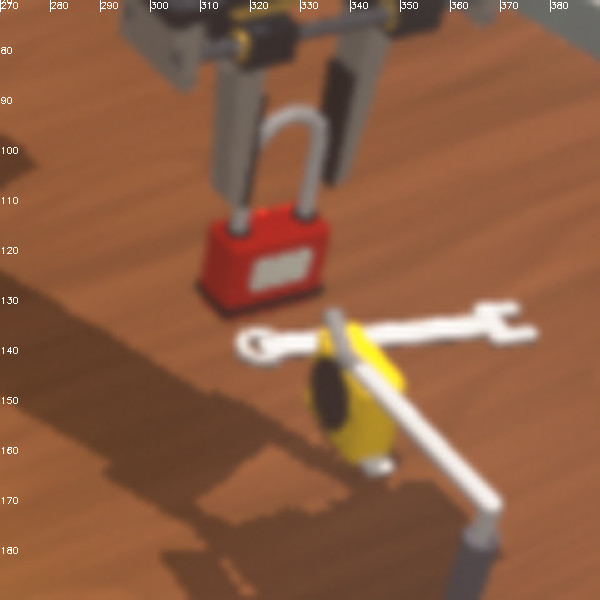

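View pics/f2.png

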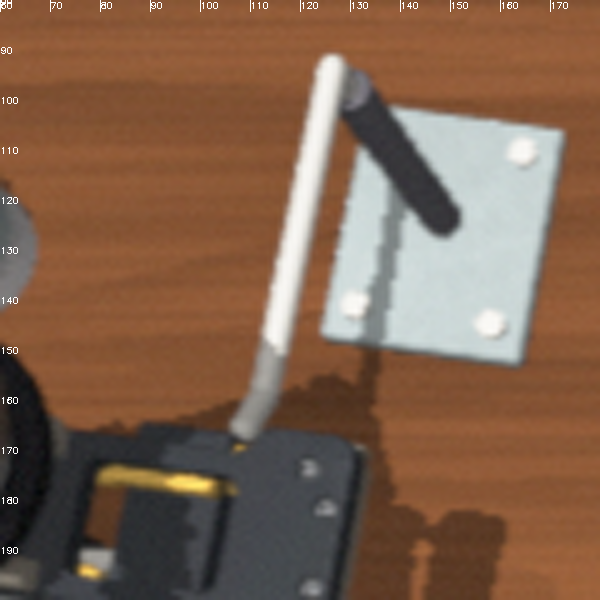

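```bash
python3 - <<'E'
from h import *
P=onz("scene",(328.8,92),.275);print("apex",P,"expected",status.state()["eef_pos"])
E
```

```text
apex [0.4868 0.2482 0.275 ] expected [0.4877 0.2461 0.2325]
```

>>> play_rows([
  [1,30,1,0,0,0,0],
  [1,59,1,0,0,0,0],
  [1,59,1,0,0,0,0],
  [1,59,1,0,0,0,0],
])

```text
t: 6.82
eef_pos: [0.4895, 0.2457, 0.1749]
eef_rot: [1.311, 1.14, -1.311]
contact_force: [0.4, -0.0, -2.3]
opening: 0.0467
```

```bash
python3 - <<'E'
from h import *
s=vision.camera("scene");crop(s,270,70,120,120,5,"pics/f3.png")
x,y,z=fr(SP,SY,-.08,0,.173);go(x,y,z,SY)
E
```

```text
t 6.875 pos [0.4898 0.2459 0.1754] q [ 0.2449  0.1204  1.7183 -0.0003  1.3011  1.9548] shift [  2.6 119.1  -0.3] turn [-180.     0.2   -0. ]
t 6.875 pos [0.4898 0.2459 0.1754] q [ 0.2449  0.1204  1.7183 -0.0003  1.3011  1.9548] shift [  2.6 119.1  -0.3] turn [ 0.  -0.  -0.1]
```

View pics/f3.png

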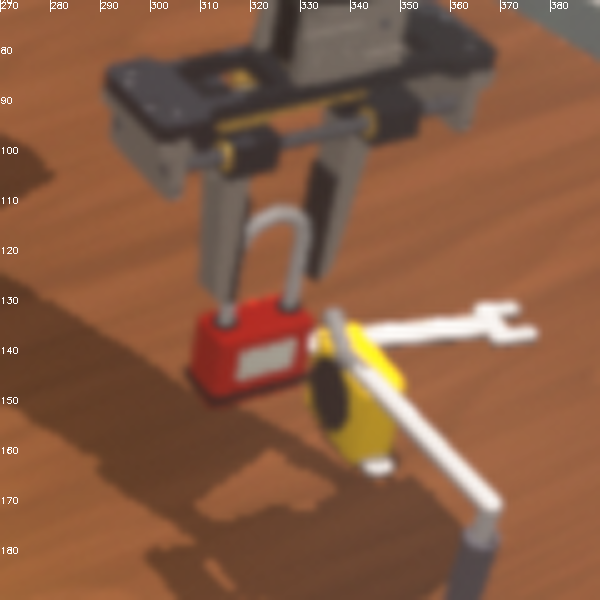

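>>> play_rows([
  [1,1,15,0,0,0,0],
  [1,1,30,0,0,0,0],
  [1,1,45,0,0,0,0],
  [1,1,60,0,0,0,0],
  [1,1,72,0,0,0,0],
])

```text
t: 7.5
eef_pos: [0.5624, 0.2356, 0.1742]
eef_rot: [1.312, 1.139, -1.31]
contact_force: [0.1, -0.6, -2.9]
opening: 0.0466
```

```bash
python3 - <<'E'
from h import *
s=vision.camera("scene");crop(s,270,70,120,120,5,"pics/f4.png")
x,y,z=fr(SP,SY,-.08,0,.173);go(x,y,z,SY)
E
```

```text
t 7.55 pos [0.5635 0.2352 0.1744] q [ 0.198   0.2781  1.5382 -0.0006  1.3222  1.9091] shift [ 1.5 44.6 -0.7] turn [180.   -0.3   0. ]
t 7.55 pos [0.5635 0.2352 0.1744] q [ 0.198   0.2781  1.5382 -0.0006  1.3222  1.9091] shift [ 1.5 44.6 -0.7] turn [-0.  -0.  -0.2]
```

View pics/f4.png

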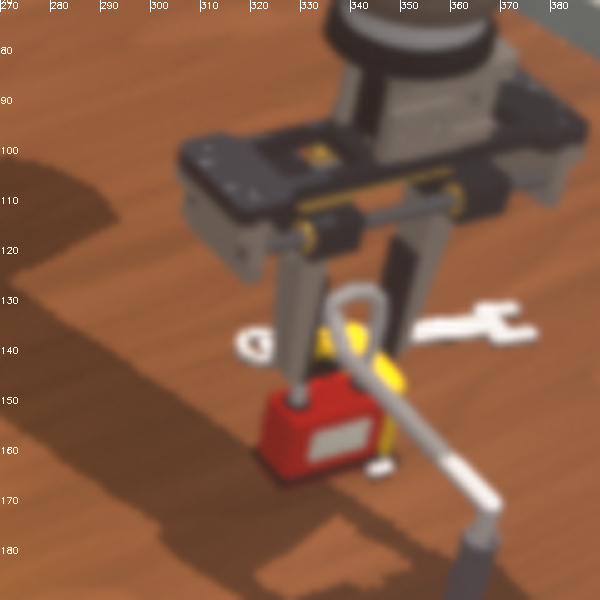

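>>> play_rows([
  [1,0,15,0,0,0,0],
  [1,0,30,0,0,0,0],
  [1,0,42,0,0,0,0],
  [1,0,42,0,0,0,0],
])

```text
t: 8.05
eef_pos: [0.6056, 0.2291, 0.1743]
eef_rot: [1.313, 1.137, -1.31]
contact_force: [-0.8, -0.4, -3.1]
opening: 0.0469
```

```bash
python3 - <<'E'
from h import *
s=vision.camera("scene");crop(s,270,70,120,120,5,"pics/f5.png")
x,y,z=fr(SP,SY,-.08,0,.147);go(x,y,z,SY)
E
```

```text
t 8.1 pos [0.6051 0.2293 0.1743] q [ 0.1761  0.3697  1.4239 -0.0004  1.3455  1.8872] shift [27.3  2.6 -0.7] turn [180.   -0.2   0. ]
t 8.1 pos [0.6051 0.2293 0.1743] q [ 0.1761  0.3697  1.4239 -0.0004  1.3455  1.8872] shift [27.3  2.6 -0.7] turn [-0.  -0.  -0.1]
```

View pics/f5.png

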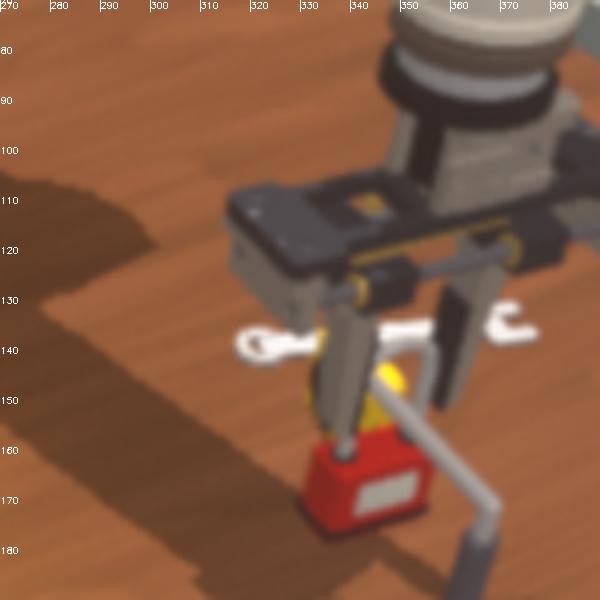

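The rod passes through the loop, with the lock body below it. Lowering now.

>>> play_rows([
  [1,9,0,0,0,0,0],
  [1,18,0,0,0,0,0],
  [1,25,0,0,0,0,0],
  [1,27,0,0,0,0,0],
  [1,27,0,0,0,0,0],
])

```text
t: 8.72
eef_pos: [0.6051, 0.2295, 0.1475]
eef_rot: [1.313, 1.138, -1.309]
contact_force: [-1.0, -0.4, -2.1]
opening: 0.0467
```

```bash
python3 - <<'E'
from h import *
where()
s=vision.camera("scene");crop(s,270,70,120,120,5,"pics/f6.png")
E
```

```text
8.725 [0.6051 0.2295 0.1475] axes(cols) [[0.0026772606236629137, 0.9901951908584863, -0.13966501450355595], [0.00022642105495129794, -0.1396661117152276, -0.9901986295546238], [-0.999996390498015, 0.0026193967005878616, -0.0005981236210771679]] 0.04670341032311105 [-1.0452 -0.4069 -2.0585]
```

View pics/f6.png

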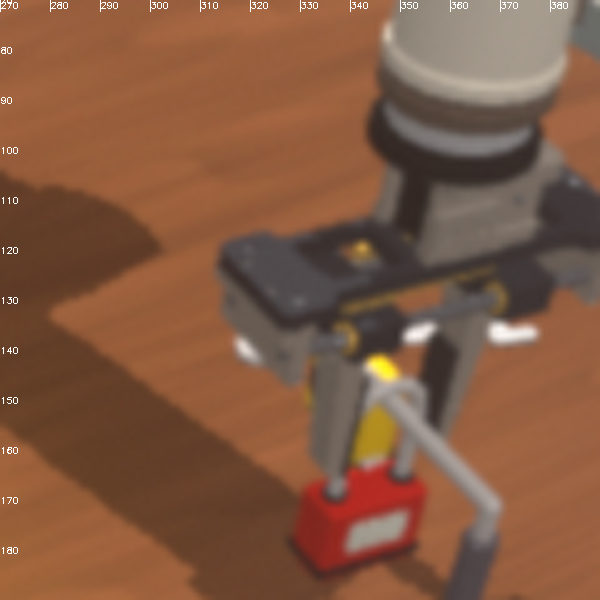

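>>> play_rows([
  [1,2,0,0,0,0,0],
  [-0.1,2,0,0,0,0,0],
  [-0.3,2,0,0,0,0,0],
  [-0.6,2,0,0,0,0,0],
  [-1,2,0,0,0,0,0],
  [-1,2,0,0,0,0,0],
  [-1,2,0,0,0,0,0],
])

```text
t: 9.65
eef_pos: [0.6052, 0.2295, 0.1455]
eef_rot: [1.313, 1.138, -1.309]
contact_force: [-0.6, 0.5, -0.3]
opening: 0.0918
```

>>> play_rows([
  [-1,-20,0,0,0,0,0],
  [-1,-50,0,0,0,0,0],
  [-1,-90,0,0,0,0,0],
  [-1,-130,0,0,0,0,0],
  [-1,-150,0,0,0,0,0],
  [-1,-150,0,0,0,0,0],
])

```text
t: 10.4
eef_pos: [0.6056, 0.2296, 0.2976]
eef_rot: [1.316, 1.136, -1.306]
contact_force: [0.0, -0.3, 0.1]
opening: 0.0922
```

```bash
python3 - <<'E'
from h import *
where()
s=vision.camera("scene");crop(s,270,70,120,120,5,"pics/g1.png")
x,y,z=fr(LP,LY,-.0395,0,.29);print(x,y);go(x,y,z,LY)
E
```

```text
10.4 [0.6056 0.2296 0.2976] axes(cols) [[0.006558929818011677, 0.9901813703758915, -0.13963464541496523], [0.0009500687795651053, -0.13964375651481872, -0.9902013525721641], [-0.9999780386633277, 0.006361998660066703, -0.001856654004605246]] 0.0921657078391852 [ 0.029  -0.2784  0.1446]
0.6247022120012629 -0.2350082762612736
t 10.45 pos [0.6048 0.2294 0.2953] q [ 0.1762  0.3046  1.2678 -0.0003  1.5663  1.8872] shift [  5.3  84.6 457.1] turn [177.8  -0.2   0.1]
t 10.45 pos [0.6048 0.2294 0.2953] q [ 0.1762  0.3046  1.2678 -0.0003  1.5663  1.8872] shift [  5.3  84.6 457.1] turn [-2.2 -0.  -0.2]
```

View pics/g1.png

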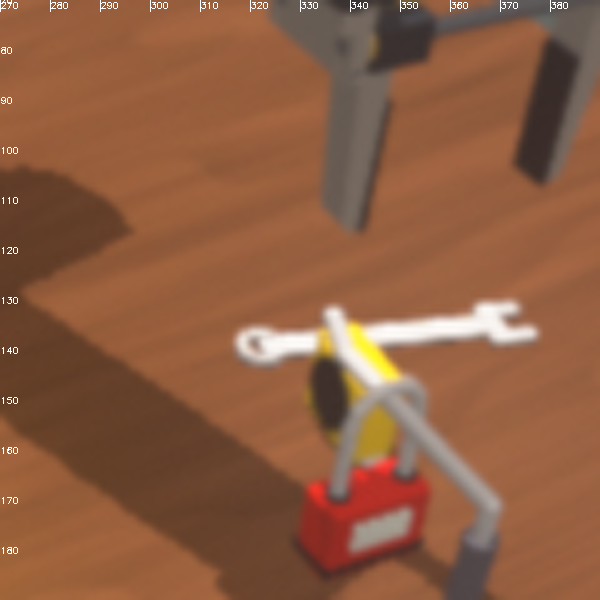

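The red lock hangs on the spare hook, shackle over the rod at about (350,147). Next, the blue.

>>> play_rows([
  [-1,0,8,40,0,0,0],
  [-1,0,18,95,-0.5,0,0],
  [-1,0,28,150,-1,0,0],
  [-1,0,38,205,-1.5,0,0],
  [-1,0,48,260,-2,0,0],
  [-1,0,58,315,-2.2,0,0],
  [-1,0,68,370,-2.2,0,0],
  [-1,0,78,420,-2.2,0,0],
  [-1,0,84,457,-2.2,0,0],
  [-1,0,84,457,-2.2,0,0],
])

```text
t: 11.7
eef_pos: [0.6227, -0.237, 0.2919]
eef_rot: [1.288, 1.16, -1.287]
contact_force: [0.5, 0.2, -1.1]
opening: 0.092
```

```bash
python3 - <<'E'
from h import *
s=vision.camera("scene");crop(s,130,150,120,120,5,"pics/g2.png")
x,y,z=fr(LP,LY,-.0395,0,.146);go(x,y,z,LY)
E
```

```text
t 11.75 pos [ 0.6232 -0.2351  0.2925] q [-0.5429  0.3613  1.2028  0.0021  1.5797  1.1315] shift [146.5   1.7   0.1] turn [179.9   0.1   0.3]
t 11.75 pos [ 0.6232 -0.2351  0.2925] q [-0.5429  0.3613  1.2028  0.0021  1.5797  1.1315] shift [146.5   1.7   0.1] turn [-0.1 -0.2  0.1]
```

View pics/g2.png

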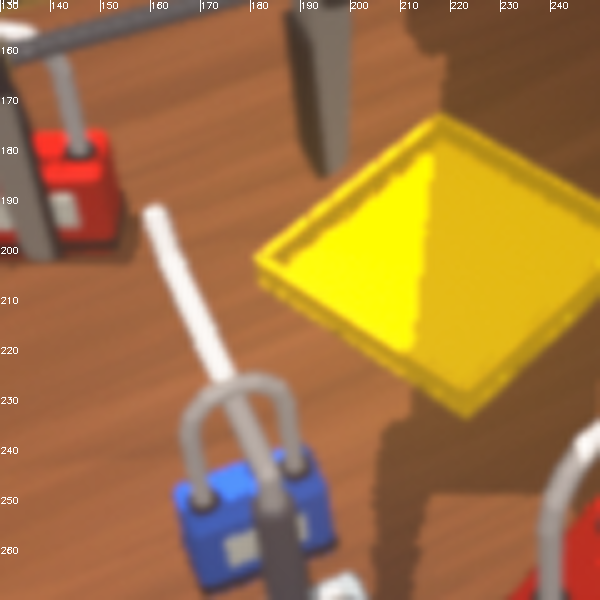

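>>> play_rows([
  [-1,40,2,0,0,0,0],
  [-1,80,2,0,0,0,0],
  [-1,115,2,0,0,0,0],
  [-1,138,2,0,0,0,0],
  [-1,146,2,0,0,0,0],
  [-1,146,2,0,0,0,0],
])

```text
t: 12.5
eef_pos: [0.6249, -0.2338, 0.1461]
eef_rot: [1.286, 1.163, -1.284]
contact_force: [0.3, -0.0, -0.3]
opening: 0.092
```

>>> play_rows([
  [0,0,0,0,0,0,0],
  [0.3,0,0,0,0,0,0],
  [0.5,0,0,0,0,0,0],
  [1,0,0,0,0,0,0],
  [1,0,0,0,0,0,0],
  [1,0,0,0,0,0,0],
  [1,-8,0,0,0,0,0],
  [1,-16,0,0,0,0,0],
  [1,-25,0,0,0,0,0],
  [1,-25,0,0,0,0,0],
])

```text
t: 13.75
eef_pos: [0.6256, -0.2342, 0.1726]
eef_rot: [1.286, 1.161, -1.283]
contact_force: [0.5, 0.4, -3.1]
opening: 0.0471
```

```bash
python3 - <<'E'
from h import *
where()
s=vision.camera("scene");crop(s,130,150,120,120,5,"pics/g3.png")
E
```

```text
13.75 [ 0.6256 -0.2342  0.1726] axes(cols) [[0.00040036282697164527, 0.9947534230198884, -0.10230086558686119], [0.0024788182843749618, -0.1023015467093531, -0.9947503450619088], [-0.9999968475797909, 0.00014467580415600256, -0.0025067707098703207]] 0.047109762360917226 [ 0.4732  0.417  -3.081 ]
```

View pics/g3.png

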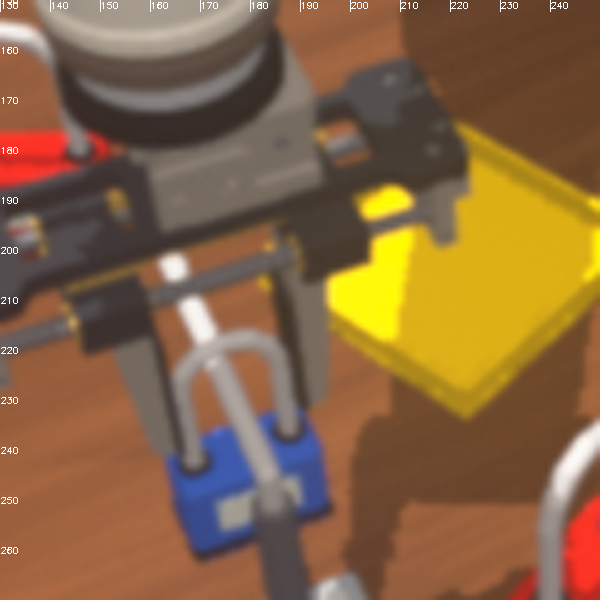

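Blue is held and lifted: 3.1 N of load, opening 47 mm. Pulling 150 mm along -x.

>>> play_rows([
  [1,0,-18,0,0,0,0],
  [1,0,-38,0,0,0,0],
  [1,0,-58,0,0,0,0],
  [1,0,-78,0,0,0,0],
  [1,0,-98,0,0,0,0],
  [1,0,-118,0,0,0,0],
  [1,0,-138,0,0,0,0],
  [1,0,-150,0,0,0,0],
  [1,-30,-150,0,0,0,0],
  [1,-60,-150,0,0,0,0],
])

```text
t: 15.05
eef_pos: [0.4757, -0.2187, 0.2323]
eef_rot: [1.287, 1.163, -1.284]
contact_force: [0.6, -0.1, -3.5]
opening: 0.0469
```

```bash
python3 - <<'E'
from h import *
where()
s=vision.camera("scene");crop(s,90,90,150,120,5,"pics/g4.png")
for p in ((220,203),):print(onz("scene",p,.004))
go(.453,-.051,.235,LY)
E
```

```text
15.05 [ 0.4757 -0.2187  0.2323] axes(cols) [[-0.0012188603393589459, 0.9947299598871381, -0.10252229651351918], [0.0037316656949105687, -0.10251713441989976, -0.9947242390841161], [-0.99999229449562, -0.0015950088604815837, -0.00358704559776149]] 0.046915913431907916 [ 0.618  -0.0744 -3.5161]
[ 0.4529 -0.0516  0.004 ]
t 15.1 pos [ 0.4778 -0.2202  0.2374] q [-0.6631  0.011   1.7086  0.0021  1.4171  1.0099] shift [   2.1  -42.  -165.8] turn [179.9  -0.5  -0.1]
t 15.1 pos [ 0.4778 -0.2202  0.2374] q [-0.6631  0.011   1.7086  0.0021  1.4171  1.0099] shift [   2.1  -42.  -165.8] turn [-0.1  0.  -0.3]
```

View pics/g4.png

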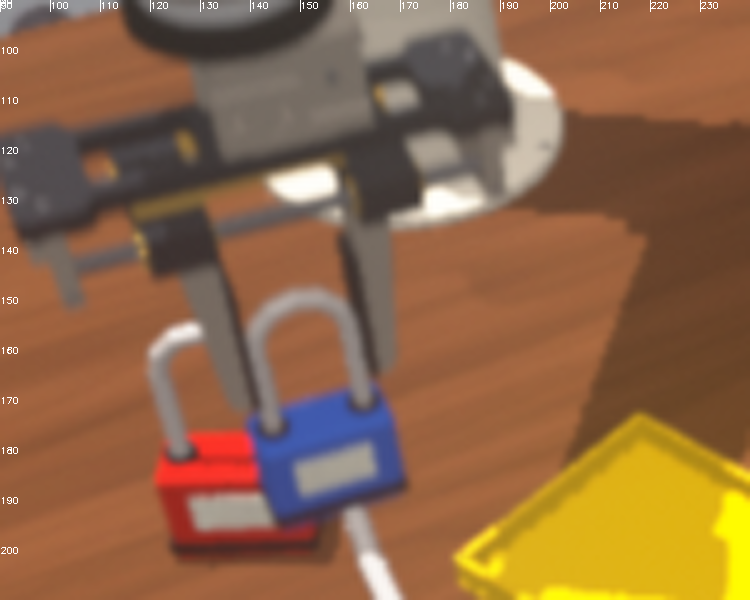

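>>> play_rows([
  [1,0,-8,-35,0,0,0],
  [1,0,-20,-80,0,0,0],
  [1,0,-32,-125,0,0,0],
  [1,0,-42,-160,0,0,0],
  [1,0,-42,-166,0,0,0],
  [1,40,-42,-166,0,0,0],
  [1,80,-42,-166,0,0,0],
  [1,115,-42,-166,0,0,0],
  [1,140,-42,-166,0,0,0],
  [1,140,-42,-166,0,0,0],
])

```text
t: 16.35
eef_pos: [0.452, -0.0509, 0.0949]
eef_rot: [1.285, 1.159, -1.284]
contact_force: [0.3, 0.2, -3.4]
opening: 0.0468
```

```bash
python3 - <<'E'
from h import *
where()
s=vision.camera("scene");crop(s,160,110,120,120,5,"pics/h1.png")
go(.453,-.051,.0745,LY)
E
```

```text
16.35 [ 0.452  -0.0509  0.0949] axes(cols) [[0.0003463561811512528, 0.9946837020825803, -0.10297675877929441], [0.00035081009092136073, -0.102976879478716, -0.9946836880260511], [-0.9999998784848307, 0.00030838955752798825, -0.0003846117586887299]] 0.04679360174224438 [ 0.2697  0.1928 -3.3659]
t 16.4 pos [ 0.4534 -0.0513  0.0966] q [-0.3789 -0.0257  2.0379  0.0006  1.1257  1.2947] shift [22.1 -0.5 -0.3] turn [179.9  -0.3  -0. ]
t 16.4 pos [ 0.4534 -0.0513  0.0966] q [-0.3789 -0.0257  2.0379  0.0006  1.1257  1.2947] shift [22.1 -0.5 -0.3] turn [-0.1  0.  -0.2]
```

View pics/h1.png

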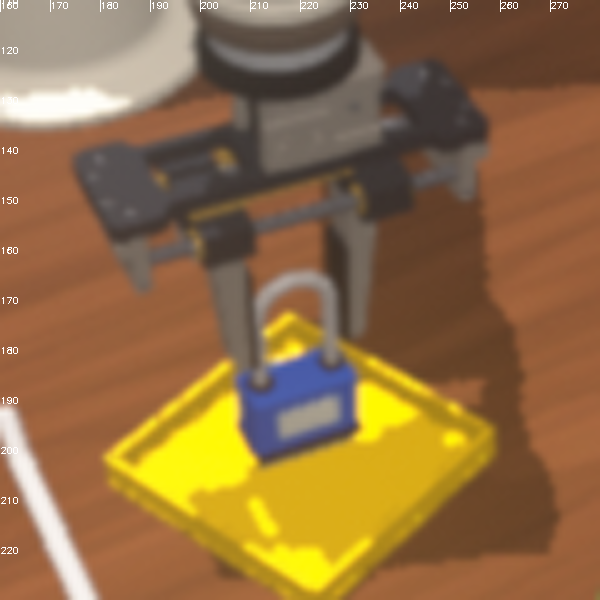

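>>> play_rows([
  [1,10,0,0,0,0,0],
  [1,17,0,0,0,0,0],
  [1,20,0,0,0,0,0],
  [1,20,0,0,0,0,0],
])

```text
t: 16.9
eef_pos: [0.4534, -0.0513, 0.0765]
eef_rot: [1.286, 1.156, -1.282]
contact_force: [0.0, 0.1, -3.6]
opening: 0.047
```

>>> play_rows([
  [1,1,0,0,0,0,0],
  [1,1,0,0,0,0,0],
])

```text
t: 17.15
eef_pos: [0.4535, -0.0513, 0.0756]
eef_rot: [1.286, 1.155, -1.282]
contact_force: [-0.9, -0.5, -3.6]
opening: 0.0472
```

>>> play_rows([
  [1,1,0,0,0,0,0],
  [1,1,0,0,0,0,0],
])

```text
t: 17.4
eef_pos: [0.4535, -0.0513, 0.0746]
eef_rot: [1.286, 1.155, -1.282]
contact_force: [-0.2, 1.6, -2.3]
opening: 0.0472
```

>>> play_rows([
  [1,1,0,0,0,0,0],
  [1,1,0,0,0,0,0],
])

```text
t: 17.65
eef_pos: [0.4534, -0.0513, 0.0735]
eef_rot: [1.286, 1.156, -1.282]
contact_force: [0.8, -0.3, -3.7]
opening: 0.0472
```

>>> play_rows([
  [1,1,0,0,0,0,0],
  [1,1,0,0,0,0,0],
])

```text
t: 17.9
eef_pos: [0.454, -0.0514, 0.0732]
eef_rot: [1.286, 1.155, -1.282]
contact_force: [-1.4, 0.4, 3.1]
opening: 0.0469
```

>>> play_rows([
  [1,1,0,0,0,0,0],
  [1,1,0,0,0,0,0],
])

```text
t: 18.15
eef_pos: [0.4544, -0.0516, 0.0732]
eef_rot: [1.286, 1.154, -1.281]
contact_force: [-2.3, 1.3, 6.4]
opening: 0.0471
```

Contact with the floor at TCP z = 73.2 mm (74 expected). Releasing.

>>> play_rows([
  [-0.1,0,0,0,0,0,0],
  [-0.4,0,0,0,0,0,0],
  [-1,0,0,0,0,0,0],
  [-1,0,0,0,0,0,0],
  [-1,0,0,0,0,0,0],
  [-1,0,0,0,0,0,0],
])

```text
t: 18.9
eef_pos: [0.4544, -0.0516, 0.0731]
eef_rot: [1.286, 1.154, -1.281]
contact_force: [0.1, -0.9, -0.1]
opening: 0.092
```

>>> play_rows([
  [-1,-15,0,0,0,0,0],
  [-1,-40,0,0,0,0,0],
  [-1,-80,0,0,0,0,0],
  [-1,-125,0,0,0,0,0],
  [-1,-170,0,0,0,0,0],
  [-1,-200,0,0,0,0,0],
  [-1,-200,0,0,0,0,0],
])

```text
t: 19.77
eef_pos: [0.4549, -0.0519, 0.2768]
eef_rot: [1.287, 1.148, -1.277]
contact_force: [0.6, 0.7, -1.5]
opening: 0.092
```

```bash
python3 - <<'E'
from h import *
where()
s=vision.camera("scene");cv2.imwrite("pics/i1.png",cv2.resize(s,(768,576)))
crop(s,160,130,120,110,5,"pics/i2.png")
E
```

```text
19.775 [ 0.4549 -0.0519  0.2768] axes(cols) [[0.011401352781399504, 0.9946510007922862, -0.10266155939618804], [-0.0038585285507863887, -0.10262370538280599, -0.9947127660037973], [-0.9999275578321544, 0.011737193719369488, 0.002667840215821532]] 0.09203979163258616 [ 0.6098  0.6504 -1.4681]
```

View pics/i1.png

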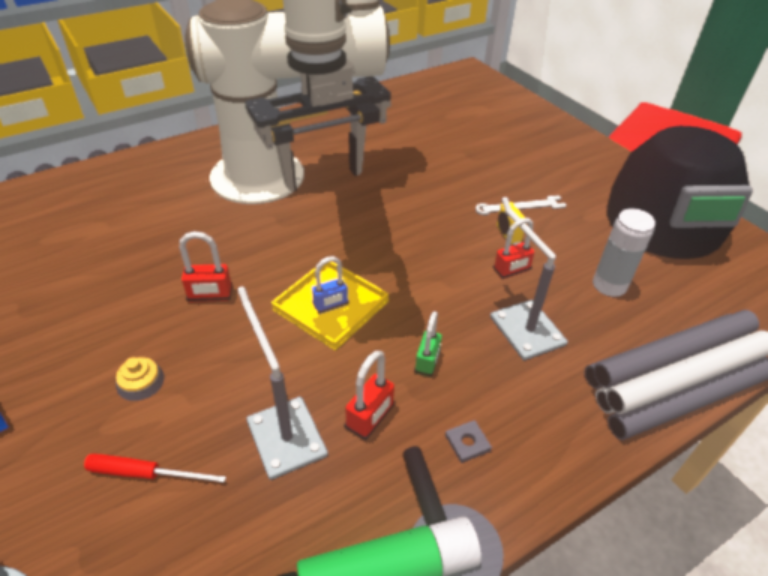

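View pics/i2.png

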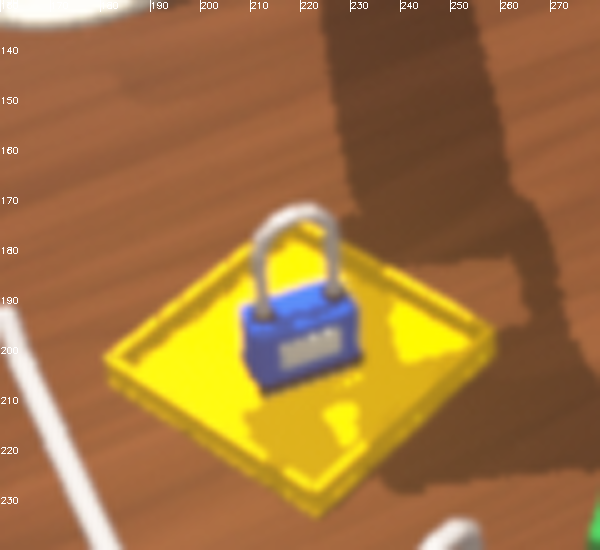

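The blue lock stands upright inside the tray, body at about scene (221,195). The red lock hangs on the spare hook at about (343,172), and the old hook is empty. The gripper is well clear.

```bash
python3 -c "
from plant import hand_in
print(hand_in())"
```

```text
the job is handed in; nothing more can be done
None
```

The job is done and handed in at about 20 s of the 64 s limit; `hand_in()` gives no verdict. I took the red padlock off first and hung it on the empty hook, about 80 mm before its post. Then I took the blue padlock off and stood it near the middle of the yellow tray.

- **Final picture:** the red padlock hangs with its shackle over the rod, the blue one stands upright inside the tray walls, and the old hook is empty. The gripper is open about 0.2 m above the blue padlock, touching nothing. This rests on the scene camera alone; I took no last top view.
- **Forces:** the readings I saw were only the padlocks' weight (about 3 N) and 6.4 N when the blue one touched the tray floor. I only read the force at the end of each move.
- **Small disagreements:** the grip opening read 47 mm on shackles given as 48 mm. The blue padlock touched the floor about 1 mm lower than I had worked out. Neither affected the result.

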